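# Sort the sample pots and hold the check sample down in the tester

### The arm

A 6-joint arm with a two-finger parallel gripper is mounted at the origin on the work surface. World frame = base frame: x ahead of the robot, y to its left, z up, the work surface at z = 0. Lengths are in m, angles in rad, forces in N, time in s.
With the tool pointing down it reaches from about 0.275 to 0.725 m from the base axis. Payload 5.6 kg.
Tool frame: the origin (TCP) lies midway between the tips of the shut fingers; the grasp point (between the pads) lies 19 mm behind it; z points along the fingers, y is the line along which they close (so a half turn about z gives the same grasp; the last joint's range is limited). The gripper opens to 85 mm and grips with 20 to 120 N. Pads are 22 mm wide; open, the fingers measure 114 mm over their backs; the gripper's body (76 mm by 85 mm) begins 54 mm behind the grasp point. The pads swing forward as they close: fully open they stand 13 mm farther back than shut.
Start: joints at [-0.989, 0.255, 0.108, 0, -1.424, -0.285], TCP at [0.161, -0.526, 0.231] pointing down, gripper open.
Joint ranges: [-2.95, 2.95], [-1.21, 1.97], [-1.09, 1.5], [-2.87, 1.71], [-2.94, -0.07], [-3.05, 3.05]. Speed limits (rad/s): [2.57, 2.57, 3.14, 3.14, 3.14, 3.14].

### API

Orientations are given as a 3x3 rotation matrix whose columns are the frame's x, y, z axes.
In Python, from station import robot gives the robot as it stands.
- The arm moves only by the tool apply_moves, never from a script. Its argument "targets" is a list of rows, each an object with "travel": the shift along the tool's x, y, z in cm, a list of three; "rotation": the turn, a rotation vector about the tool's x, y, z in degrees, a list of three. In form: [{"travel": [x, y, z], "rotation": [ax, ay, az]}, ...]. A call has 1 to 12 rows; each row shifts and turns the commanded pose from where the row before left it, along the tool's axes as they then stand; what a row does not reach is not made up. A row lasts 1/12 s, in which the tool goes at most 41.7 mm and 7.16 degrees, less where a joint would pass 70% of its speed; a pose out of reach is approached as far as the arm can. A call is refused whole if a number of a shift passes 4.17 or a number of a turn 7.16, either way. A call with a gripper value outside its range is refused whole. "grip" is the opening in per cent of the stroke, from 0 (shut) to 100 (fully open), set as the call begins (left out, the last holds). The fingers move at their own pace and stop on an object; "squeeze" is the grip in N (left out, the last holds). Time passes only in rows, so rows that do not move let the fingers close. It gives the time, the measured TCP pose, the force, the opening and the grip force at its end, in the units of the state.
- robot.state(): the state, without advancing time (a new reading comes with each control period).
- robot.snapshot(name): name is "side" or "top" or "wrist"; returns the picture (384x512x3 uint8, red, green, blue); there is no depth.
- robot.calibration(name): a dict with "fx", "fy", "cx", "cy" (pixels), "k1" (the pictures are not rectified: a ray, as slopes to the right and down, at radius r is drawn at 1 + k1 r^2 times it, then the intrinsics apply), "extrinsics" (4x4, takes a point from camera to world coordinates). Camera axes: x right, y up, looking along -z (the intrinsics and any distortion apply to the point x, -y, -z); pixel columns grow to the right and rows downward; lengths in m; the calibration is good to about 2 mm. A picture is of the moment at which its call begins: read the wrist's pose just before it. calibration takes no time and is no camera call; for the wrist camera it gives the pose at the moment of the call.
- robot.sign_off(): hands the job in; it is judged then, once.
Trained networks look in the newest picture that a camera, given by its name, has taken for a name from the list of things; names that differ only in an ending like _2 or _b are one class to them, and where a whole thing is asked for, a point or a joint stands for the part that bears it (a point fixed in the world has none). Each returns a list of dicts, best first, with "p" (0 to 1); they miss things now and then, are a little off and sometimes report something else, mostly with a low value. They report only what shows in the picture. A call takes as long as a camera call.
- robot.spot_in(camera, target): "point" ([x, y, z] in m, in world coordinates, good to about 4 mm: the middle of the surface that is visible of it).
- robot.trace(camera, target): "mask" (384x512 bool, what is visible of it).
- robot.landmark_of(camera, target): "point" ([x, y, z] in m, in world coordinates, good to about 4 mm: a listed point, or the origin of a listed thing).
The state is a dict: "time": time; "joints": joint angles; "joint_velocities": joint speeds; "effort": joint torques, N m; "ee_pos": TCP position; "tool_rot": TCP orientation; "ft_force": force on the tool from outside, world axes, zero at the start; "moment": the same for the moment, N m; "gripper_width": finger opening in m; "grasp_force": force on a finger pad.
Only numpy, scipy, OpenCV 4.12 (cv2) and the standard library are available. Lean on these libraries where they do the work, as an engineer would, in place of code of your own. Each camera call takes 0.05 s, during which the arm holds its last target. There are 200 camera calls.

### The job

Clear the seed samples by lid colour: first stand the red-lidded pot in the red tray and the blue-lidded pot in the blue tray, upright, set down rather than dropped, and let go of. Then put the yellow-lidded pot upright into the round nest of the tester and press it down against the sprung plunger, firmly but without ramming, until its base sits on the hard stop; finish while still holding it there with the gripper, because the spring lifts it as soon as you let go. Leave the green-lidded pot, the hand stamps and the brush where they are.

Things in the scene. Friction and masses are not known exactly. Their poses are not given: they have to be found in the camera images.
- red_center (a point): centre of the sample pot with a red lid: an upright cylinder 40 mm in diameter and 82 mm tall (white body, the top 20 mm is the red lid, flush with it), about 0.12 kg, standing loose on the bench; this point is half-way up, 41 mm above its underside, z along its axis. Goes in the red tray.
- blue_center (a point): centre of the sample pot with a blue lid: an upright cylinder 40 mm in diameter and 82 mm tall (white body, the top 20 mm is the blue lid, flush with it), about 0.12 kg, standing loose on the bench; this point is half-way up, 41 mm above its underside, z along its axis. Goes in the blue tray.
- yellow_center (a point): centre of the sample pot with a yellow lid: an upright cylinder 40 mm in diameter and 82 mm tall (white body, the top 20 mm is the yellow lid, flush with it), about 0.12 kg, standing loose on the bench; this point is half-way up, 41 mm above its underside, z along its axis. Goes in the tester; body name pot_yellow. Pressed home, this point is 41 mm above the stop face.
- green_center (a point): centre of the sample pot with a green lid: an upright cylinder 40 mm in diameter and 82 mm tall (white body, the top 20 mm is the green lid, flush with it), about 0.12 kg, standing loose on the bench; this point is half-way up, 41 mm above its underside, z along its axis. Not needed: leave it alone.
- pot_red: the red-lidded pot as a whole, origin at the centre of its underside
- pot_blue: the blue-lidded pot as a whole, origin at the centre of its underside
- pot_yellow: the yellow-lidded pot as a whole, origin at the centre of its underside
- tray_red: red square tray fixed to the bench, 100 x 100 mm outside, 30 mm high, open on top, walls 4 mm, floor 4 mm thick; origin at the centre of its underside, z up, x and y along its sides
- tray_blue: blue square tray fixed to the bench, 100 x 100 mm outside, 30 mm high, open on top, walls 4 mm, floor 4 mm thick; origin at the centre of its underside, z up, x and y along its sides
- nest_mouth (a point): centre of the nest's mouth, at the level of the rim, 48 mm above the bench: the nest is an upright aluminium collar with a yellow band, bore 50 mm, outside 66 mm, on the grey base plate (175 x 100 mm, 12 mm thick) of a tester fixed to the bench. A green box 52 mm high stands on the plate on the +x side of this frame, its near face 72 mm from the nest's axis
- stop_face (a point): centre of the hard stop's upper face: a dark flat ring (bore 27 mm) inside the nest, 28 mm below the rim and 20 mm above the bench; the pot's base sits flat on it when fully home
- stop: the hard stop ring as a part, origin at the centre of its underside, 8 mm below the stop face
- plunger (a joint): travel of the brass plunger (22 mm in diameter, on the nest's axis) downwards, in m: 0 = up, its flat top 12 mm above the stop face; 0.012 = its top level with the stop face, where a pot meets the hard stop. The spring pushes up with 4 N at 0 and 8.8 N at 0.012, more than a pot's weight; beyond that the stop takes the push. About 14 to 30 N downwards in all is a good push; the stop should not bear more than about 40 N
- stamp_a: wooden hand stamp, standing, 44 mm in diameter and 84 mm tall, origin under its base; a bystander
- stamp_b: a second wooden hand stamp like it, paler; a bystander
- brush: a brush lying on the bench; a bystander

How it is judged:
On the way, in this order (a step that is already met when the one before it is completed fails the run):
1. the red and the blue pot stand upright in the trays of their colours, let go of (x of red_center in the frame of tray_red between -0.035 and 0.035 m and y of red_center in the frame of tray_red between -0.035 and 0.035 m and z of red_center in the frame of tray_red below 0.052 m and angle between each of red_center, blue_center's own z axis and vertical below 0.15 rad and linear speed of each of pot_red, pot_blue below 0.02 m/s and contact force between each of pot_red, pot_blue and the fingers below 0.2 N and x of blue_center in the frame of tray_blue between -0.035 and 0.035 m and y of blue_center in the frame of tray_blue between -0.035 and 0.035 m and z of blue_center in the frame of tray_blue below 0.052 m), for 0.2 s.
2. the yellow pot is pressed down on the plunger to the hard stop and held (horizontal distance between yellow_center and stop_face below 0.009 m and z of yellow_center in the frame of stop_face below 0.0435 m and angle between yellow_center's own z axis and vertical below 0.12 rad and value of joint plunger above 0.01 m and contact force between pot_yellow and stop between 1 and 45 N and contact force between pot_yellow and the fingers above 2 N and linear speed of pot_yellow below 0.01 m/s), for 0.3 s.
At the end, for the whole second after the job is handed in: Red and blue pots stand upright (0.15 rad) on the floor of their own trays, still, untouched. The yellow pot is in the nest (9 mm, 0.12 rad), still, plunger in over 10 mm, base on the stop with 1 to 45 N, held by the fingers, through the last second (all of step 1 and all of step 2); the arm keeps its last pose, push and grip.
It fails at once if the green pot, a stamp or the brush was moved more than 30 mm (distance of any of green_center, stamp_a, stamp_b, brush from where it was at the start of the episode above 0.03 m).
It fails at once if the red pot was dropped or thrown (moving faster than 0.9 m/s, not held) (linear speed of pot_red above 0.9 m/s and contact force between pot_red and the fingers below 0.05 N).
It fails at once if the blue pot was dropped or thrown (moving faster than 0.9 m/s, not held) (linear speed of pot_blue above 0.9 m/s and contact force between pot_blue and the fingers below 0.05 N).
It fails at once if the yellow pot was dropped or thrown (moving faster than 0.9 m/s, not held) (linear speed of pot_yellow above 0.9 m/s and contact force between pot_yellow and the fingers below 0.05 N).
It also fails if it takes over 72 s, if anything falls off the work surface, if the arm or the gripper's body presses on something with over 40 N, if the wrist force passes 120 N, or if a joint passes its speed limit or range.

## Working session

There is one attempt and no reset: what is moved stays moved. The work goes in short steps, Python scripts to look and compute and a tool call to move; the robot and the scene stay as the last step left them, time stands still between calls to the robot, and variables do not carry over. Pictures are saved under pics/ and viewed, at most 10 in all, crops included, and the job is handed in when it is done.

Besides the shell and the picture viewer there is one more tool, called after "Emit:" as name(argument=value, ...) on one line, values as JSON. apply_moves: Moves the arm, as the interface text tells. Its arguments: {"type":"object","properties":{"targets":{"type":"array"},"grip":{"type":"number"},"squeeze":{"type":"number"}},"required":["targets"]}

```bash
mkdir -p pics
cat > h.py <<'E'
from station import robot
import numpy as np, cv2
def snap(cam,fn):
    im=robot.snapshot(cam); cv2.imwrite('pics/'+fn,im[:,:,::-1]); return im
def lm(cam,names):
    for n in names:
        r=robot.landmark_of(cam,n)
        print(cam,n,[(np.round(d['point'],3).tolist(),round(d['p'],2)) for d in r[:2]])
E
python3 - <<'E'
from h import *
a=snap('top','t0.png'); b=snap('side','s0.png')
cv2.imwrite('pics/both.png',cv2.resize(np.vstack([a,b]),(450,600) if 0 else (400,600))[:,:,::-1])
for c in('top','side'):
    lm(c,['red_center','blue_center','yellow_center','green_center','tray_red','tray_blue','nest_mouth','stamp_a','brush'])
s=robot.state(); print(s['time'],s['ee_pos'],np.round(s['tool_rot'],3),s['ft_force'])
E
```

```text
top red_center [([0.587, -0.17, 0.041], 0.91)]
top blue_center [([0.412, -0.326, 0.04], 0.65)]
top yellow_center [([0.574, -0.301, 0.04], 0.69)]
top green_center [([0.421, -0.155, 0.042], 0.9), ([0.482, 0.035, 0.019], 0.16)]
top tray_red [([0.413, 0.286, -0.002], 0.58), ([0.417, -0.152, 0.041], 0.41)]
top tray_blue [([0.591, 0.277, 0.0], 0.93)]
top nest_mouth [([0.479, 0.038, 0.044], 0.91)]
top stamp_a [([0.768, 0.021, -0.001], 0.7), ([0.772, -0.112, 0.002], 0.65)]
top brush [([0.764, 0.3, -0.0], 0.69), ([0.414, -0.329, 0.001], 0.45)]
side red_center [([0.584, -0.171, 0.038], 0.93)]
side blue_center [([0.412, -0.324, 0.044], 0.69)]
side yellow_center [([0.571, -0.304, 0.04], 0.7), ([0.763, 0.3, -0.003], 0.17)]
side green_center [([0.414, -0.153, 0.038], 0.63)]
side tray_red [([0.412, 0.284, 0.003], 0.56)]
side tray_blue [([0.588, 0.28, 0.001], 0.75)]
side nest_mouth [([0.477, 0.04, 0.048], 0.8)]
side stamp_a [([0.772, 0.02, 0.001], 0.87), ([0.772, -0.11, -0.002], 0.78)]
side brush [([0.766, 0.299, -0.004], 0.6), ([0.57, -0.309, 0.04], 0.49)]
1.0 [ 0.16087514 -0.52594058  0.2312928 ] [[-0.956 -0.292 -0.   ]
 [-0.292  0.956  0.   ]
 [ 0.     0.    -1.   ]] [0.35041528 1.28501317 0.05027069]
```

View pics/t0.png

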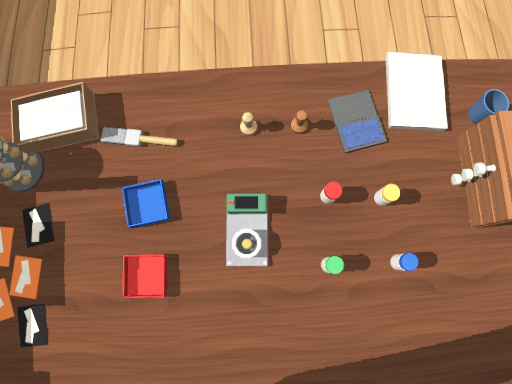

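View pics/s0.png

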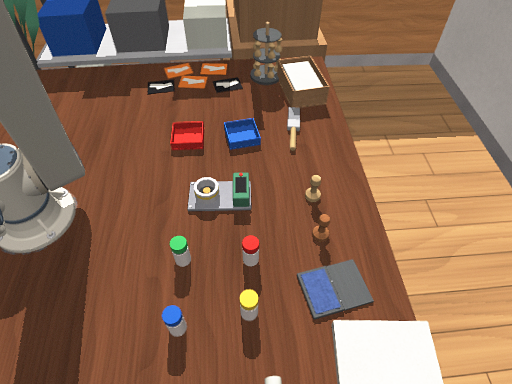

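The pictures agree with the networks. In the top view the pots are at red (332,190), yellow (390,195), green (333,265) and blue (408,262). The trays are at red (145,276) and blue (146,203), and the nest is at (246,243). I'll square the tool to the world axes and head for red.

Emit:
apply_moves(targets=[{"travel":[0,0,0],"rotation":[0,0,5.66]},{"travel":[0,0,0],"rotation":[0,0,5.66]},{"travel":[0,0,0],"rotation":[0,0,5.66]},{"travel":[-3,2.5,0],"rotation":[0,0,0]},{"travel":[-3,2.5,0],"rotation":[0,0,0]},{"travel":[-3,2.5,0],"rotation":[0,0,0]},{"travel":[-3,2.5,0],"rotation":[0,0,0]},{"travel":[-3,2.5,0],"rotation":[0,0,0]},{"travel":[-3,2.5,0],"rotation":[0,0,0]},{"travel":[-3,2.5,0],"rotation":[0,0,0]},{"travel":[-3,2.5,0],"rotation":[0,0,0]}], grip=100, squeeze=60)

```text
time: 1.92
ee_pos: [0.402, -0.3243, 0.2316]
tool_rot: [[-1.0, -0.001, 0.001], [-0.001, 1.0, -0.0], [-0.001, -0.0, -1.0]]
ft_force: [0.2, -0.5, 0.8]
gripper_width: 0.0857
grasp_force: 0.0
```

Emit:
apply_moves(targets=[{"travel":[-2.3,1.95,0],"rotation":[0,0,0]},{"travel":[-2.3,1.95,0],"rotation":[0,0,0]},{"travel":[-2.3,1.95,0],"rotation":[0,0,0]},{"travel":[-2.3,1.95,0],"rotation":[0,0,0]},{"travel":[-2.3,1.95,0],"rotation":[0,0,0]},{"travel":[-2.3,1.95,0],"rotation":[0,0,0]},{"travel":[-2.3,1.95,0],"rotation":[0,0,0]},{"travel":[-2.3,1.95,0],"rotation":[0,0,0]},{"travel":[0,0,1.5],"rotation":[0,0,0]},{"travel":[0,0,0],"rotation":[0,0,0]}])

```text
time: 2.75
ee_pos: [0.5846, -0.168, 0.213]
tool_rot: [[-1.0, -0.002, -0.005], [-0.002, 1.0, 0.002], [0.005, 0.002, -1.0]]
ft_force: [-0.0, -0.2, -1.8]
gripper_width: 0.0856
grasp_force: 0.0
```

Run:
```python
from h import *
a=snap('wrist','w1.png')
lm('wrist',['red_center','yellow_center','green_center','blue_center'])
print(robot.state()['ee_pos'])
```

```text
wrist red_center [([0.585, -0.171, 0.04], 0.88)]
wrist yellow_center [([0.575, -0.306, 0.043], 0.88)]
wrist green_center []
wrist blue_center [([0.411, -0.33, -0.004], 0.59), ([0.476, 0.036, 0.021], 0.18)]
[ 0.58449453 -0.17057776  0.21744086]
```

View pics/w1.png

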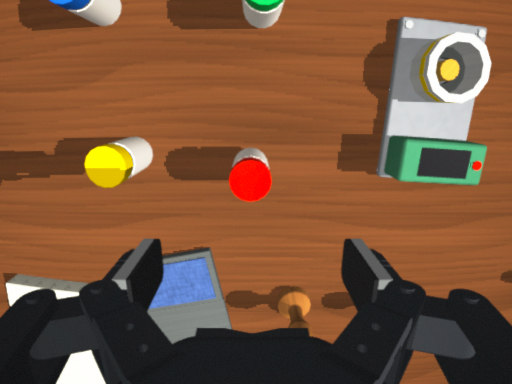

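The wrist view shows the red lid at (250,180), centred between the fingers, and the nest at (455,68). I'll go down and grip.

Emit:
apply_moves(targets=[{"travel":[0,0,2],"rotation":[0,0,0]},{"travel":[0,0,3],"rotation":[0,0,0]},{"travel":[0,0,3],"rotation":[0,0,0]},{"travel":[0,0,3],"rotation":[0,0,0]},{"travel":[0,0,3],"rotation":[0,0,0]},{"travel":[0,0,2.5],"rotation":[0,0,0]},{"travel":[0,0,1.3],"rotation":[0,0,0]},{"travel":[0,0,0],"rotation":[0,0,0]}])

```text
time: 3.67
ee_pos: [0.5823, -0.1701, 0.0355]
tool_rot: [[-1.0, 0.001, -0.005], [0.001, 1.0, 0.001], [0.005, 0.001, -1.0]]
ft_force: [0.9, 0.4, 0.3]
gripper_width: 0.0853
grasp_force: 0.0
```

Emit:
apply_moves(targets=[{"travel":[0,0,0],"rotation":[0,0,0]},{"travel":[0,0,0],"rotation":[0,0,0]},{"travel":[0,0,0],"rotation":[0,0,0]},{"travel":[0,0,0],"rotation":[0,0,0]},{"travel":[0,0,0],"rotation":[0,0,0]},{"travel":[0,0,0],"rotation":[0,0,0]}], grip=0)

```text
time: 4.17
ee_pos: [0.5859, -0.17, 0.0402]
tool_rot: [[-1.0, -0.001, 0.003], [-0.001, 1.0, -0.001], [-0.003, -0.001, -1.0]]
ft_force: [-0.1, 1.3, 6.8]
gripper_width: 0.0389
grasp_force: 60.3
```

Emit:
apply_moves(targets=[{"travel":[0,0,-1.5],"rotation":[0,0,0]},{"travel":[0,0,-3],"rotation":[0,0,0]},{"travel":[0,0,-3],"rotation":[0,0,0]},{"travel":[0.3,0.8,-2.5],"rotation":[0,0,0]},{"travel":[0.7,1.8,-1],"rotation":[0,0,0]},{"travel":[1.1,2.9,0],"rotation":[0,0,0]},{"travel":[1.2,3.2,0],"rotation":[0,0,0]},{"travel":[1.2,3.2,0],"rotation":[0,0,0]},{"travel":[1.2,3.2,0],"rotation":[0,0,0]},{"travel":[1.2,3.2,0],"rotation":[0,0,0]},{"travel":[1.2,3.2,0],"rotation":[0,0,0]},{"travel":[1.2,3.2,0],"rotation":[0,0,0]}])

```text
time: 5.17
ee_pos: [0.4904, 0.0786, 0.1483]
tool_rot: [[-1.0, -0.0, -0.0], [-0.0, 1.0, 0.0], [0.0, 0.0, -1.0]]
ft_force: [1.4, 0.6, -1.6]
gripper_width: 0.039
grasp_force: 60.5
```

Emit:
apply_moves(targets=[{"travel":[1.2,3.2,0],"rotation":[0,0,0]},{"travel":[1.2,3.2,0],"rotation":[0,0,0]},{"travel":[1.2,3.2,0],"rotation":[0,0,0]},{"travel":[1.2,3.2,0],"rotation":[0,0,0]},{"travel":[1.1,2.9,0],"rotation":[0,0,0]},{"travel":[0.8,2.0,0],"rotation":[0,0,0]},{"travel":[0.5,1.2,0],"rotation":[0,0,0]},{"travel":[0,0,0],"rotation":[0,0,0]},{"travel":[0,0,0],"rotation":[0,0,0]}])

```text
time: 5.92
ee_pos: [0.4192, 0.2662, 0.1482]
tool_rot: [[-1.0, -0.002, -0.0], [-0.002, 1.0, -0.0], [0.0, -0.0, -1.0]]
ft_force: [0.7, -0.0, -2.0]
gripper_width: 0.0384
grasp_force: 60.6
```

Emit:
apply_moves(targets=[{"travel":[0.3,0.9,0],"rotation":[0,0,0]},{"travel":[0.3,0.9,1],"rotation":[0,0,0]},{"travel":[0,0,2.5],"rotation":[0,0,0]},{"travel":[0,0,2.5],"rotation":[0,0,0]},{"travel":[0,0,2],"rotation":[0,0,0]},{"travel":[0,0,1],"rotation":[0,0,0]},{"travel":[0,0,0.5],"rotation":[0,0,0]},{"travel":[0,0,0.3],"rotation":[0,0,0]},{"travel":[0,0,0.2],"rotation":[0,0,0]},{"travel":[0,0,0.2],"rotation":[0,0,0]},{"travel":[0,0,0.0],"rotation":[0,0,0]},{"travel":[0,0,0.0],"rotation":[0,0,0]}])

```text
time: 6.92
ee_pos: [0.4138, 0.2845, 0.0468]
tool_rot: [[-1.0, -0.0, 0.001], [-0.0, 1.0, 0.001], [-0.001, 0.001, -1.0]]
ft_force: [-0.2, 0.0, -0.4]
gripper_width: 0.0387
grasp_force: 60.7
```

Emit:
apply_moves(targets=[{"travel":[0,0,0.1],"rotation":[0,0,0]},{"travel":[0,0,0.1],"rotation":[0,0,0]},{"travel":[0,0,0.0],"rotation":[0,0,0]},{"travel":[0,0,0.0],"rotation":[0,0,0]}])

```text
time: 7.25
ee_pos: [0.4135, 0.2842, 0.0443]
tool_rot: [[-1.0, -0.0, 0.0], [-0.0, 1.0, 0.0], [-0.0, 0.0, -1.0]]
ft_force: [-0.1, -0.2, -1.4]
gripper_width: 0.0391
grasp_force: 60.7
```

Emit:
apply_moves(targets=[{"travel":[0,0,0.1],"rotation":[0,0,0]},{"travel":[0,0,0.0],"rotation":[0,0,0]},{"travel":[0,0,0.0],"rotation":[0,0,0]}])

```text
time: 7.5
ee_pos: [0.4137, 0.2843, 0.0442]
tool_rot: [[-1.0, -0.001, 0.001], [-0.001, 1.0, 0.0], [-0.001, 0.0, -1.0]]
ft_force: [-2.3, -0.6, 5.2]
gripper_width: 0.0388
grasp_force: 61.4
```

Emit:
apply_moves(targets=[{"travel":[0,0,0],"rotation":[0,0,0]},{"travel":[0,0,0],"rotation":[0,0,0]},{"travel":[0,0,0],"rotation":[0,0,0]},{"travel":[0,0,0],"rotation":[0,0,0]},{"travel":[0,0,-1],"rotation":[0,0,0]},{"travel":[0,0,-3],"rotation":[0,0,0]},{"travel":[0,0,-3],"rotation":[0,0,0]},{"travel":[0,0,-4],"rotation":[0,0,0]},{"travel":[0,0,-3],"rotation":[0,0,0]}], grip=100)

```text
time: 8.25
ee_pos: [0.414, 0.2842, 0.1862]
tool_rot: [[-1.0, -0.001, 0.002], [-0.001, 1.0, 0.001], [-0.002, 0.001, -1.0]]
ft_force: [0.1, 1.4, 0.3]
gripper_width: 0.0854
grasp_force: 0.0
```

Emit:
apply_moves(targets=[{"travel":[0,-2,0],"rotation":[0,0,0]},{"travel":[0,-4,0],"rotation":[0,0,0]},{"travel":[0,-4,0],"rotation":[0,0,0]},{"travel":[0,-4,0],"rotation":[0,0,0]},{"travel":[0,-4,0],"rotation":[0,0,0]},{"travel":[0,-4,0],"rotation":[0,0,0]},{"travel":[0,-4,0],"rotation":[0,0,0]},{"travel":[0,-4,0],"rotation":[0,0,0]},{"travel":[0,-4,0],"rotation":[0,0,0]},{"travel":[0,-4,0],"rotation":[0,0,0]},{"travel":[0,-4,0],"rotation":[0,0,0]},{"travel":[0,-4,0],"rotation":[0,0,0]}])

```text
time: 9.25
ee_pos: [0.4133, -0.1778, 0.1835]
tool_rot: [[-1.0, -0.001, 0.001], [-0.001, 1.0, -0.0], [-0.001, -0.0, -1.0]]
ft_force: [1.6, 1.0, 0.3]
gripper_width: 0.0855
grasp_force: 0.0
```

Emit:
apply_moves(targets=[{"travel":[0,-4,0],"rotation":[0,0,0]},{"travel":[0,-4,0],"rotation":[0,0,0]},{"travel":[0,-3,0],"rotation":[0,0,0]},{"travel":[0,-2,0],"rotation":[0,0,0]},{"travel":[0,0,0],"rotation":[0,0,0]},{"travel":[0,0,0],"rotation":[0,0,0]}])

```text
time: 9.75
ee_pos: [0.4134, -0.3067, 0.1827]
tool_rot: [[-1.0, 0.002, -0.001], [0.002, 1.0, 0.0], [0.001, 0.0, -1.0]]
ft_force: [-0.8, 0.1, -0.4]
gripper_width: 0.0853
grasp_force: 0.0
```

Run:
```python
from h import *
a=snap('wrist','w2.png')
lm('wrist',['blue_center','green_center'])
print(robot.state()['ee_pos'])
robot.snapshot('top'); lm('top',['red_center'])
robot.snapshot('side'); lm('side',['red_center'])
```

```text
wrist blue_center [([0.411, -0.329, 0.043], 0.79)]
wrist green_center [([0.415, -0.161, 0.041], 0.59)]
[ 0.41385279 -0.30508603  0.18332556]
top red_center [([0.418, 0.285, 0.047], 0.87)]
side red_center [([0.41, 0.283, 0.041], 0.68), ([0.77, 0.02, -0.001], 0.25)]
```

Emit:
apply_moves(targets=[{"travel":[0.2,-1.2,0],"rotation":[0,0,0]},{"travel":[0,-1,0],"rotation":[0,0,0]},{"travel":[0,0,2],"rotation":[0,0,0]},{"travel":[0,0,3],"rotation":[0,0,0]},{"travel":[0,0,3],"rotation":[0,0,0]},{"travel":[0,0,3],"rotation":[0,0,0]},{"travel":[0,0,2.2],"rotation":[0,0,0]},{"travel":[0,0,1.2],"rotation":[0,0,0]},{"travel":[0,0,0],"rotation":[0,0,0]}])

```text
time: 10.85
ee_pos: [0.4097, -0.3275, 0.0361]
tool_rot: [[-1.0, 0.0, -0.006], [0.0, 1.0, 0.003], [0.006, 0.003, -1.0]]
ft_force: [0.1, 1.2, 0.5]
gripper_width: 0.0856
grasp_force: 0.0
```

Emit:
apply_moves(targets=[{"travel":[0,0,0],"rotation":[0,0,0]},{"travel":[0,0,0],"rotation":[0,0,0]},{"travel":[0,0,0],"rotation":[0,0,0]},{"travel":[0,0,0],"rotation":[0,0,0]},{"travel":[0,0,0],"rotation":[0,0,0]},{"travel":[0,0,0],"rotation":[0,0,0]}], grip=0)

```text
time: 11.35
ee_pos: [0.4127, -0.3284, 0.0407]
tool_rot: [[-1.0, -0.001, 0.002], [-0.001, 1.0, -0.001], [-0.002, -0.001, -1.0]]
ft_force: [0.6, 1.1, 5.2]
gripper_width: 0.0391
grasp_force: 60.2
```

Emit:
apply_moves(targets=[{"travel":[0,0,-1.5],"rotation":[0,0,0]},{"travel":[0,0,-3],"rotation":[0,0,0]},{"travel":[0,0,-3],"rotation":[0,0,0]},{"travel":[0,0,-3],"rotation":[0,0,0]},{"travel":[-0.2,0.7,-2],"rotation":[0,0,0]},{"travel":[-0.5,2,0],"rotation":[0,0,0]},{"travel":[-0.9,3,0],"rotation":[0,0,0]},{"travel":[-1,3.4,0],"rotation":[0,0,0]},{"travel":[-1,3.4,0],"rotation":[0,0,0]},{"travel":[-1,3.4,0],"rotation":[0,0,0]},{"travel":[-1,3.4,0],"rotation":[0,0,0]},{"travel":[-1,3.4,0],"rotation":[0,0,0]}])

```text
time: 12.35
ee_pos: [0.4775, -0.099, 0.1643]
tool_rot: [[-1.0, -0.0, -0.0], [-0.0, 1.0, 0.0], [0.0, 0.0, -1.0]]
ft_force: [1.0, 0.4, -1.0]
gripper_width: 0.0389
grasp_force: 60.5
```

Emit:
apply_moves(targets=[{"travel":[-1,3.4,0],"rotation":[0,0,0]},{"travel":[-1,3.4,0],"rotation":[0,0,0]},{"travel":[-1,3.4,0],"rotation":[0,0,0]},{"travel":[-1,3.4,0],"rotation":[0,0,0]},{"travel":[-1,3.4,0],"rotation":[0,0,0]},{"travel":[-1,3.4,0],"rotation":[0,0,0]},{"travel":[-1,3.4,0],"rotation":[0,0,0]},{"travel":[-1,3.4,0],"rotation":[0,0,0]},{"travel":[-1,3.4,0],"rotation":[0,0,0]},{"travel":[-0.9,3,0],"rotation":[0,0,0]},{"travel":[-0.5,2,0],"rotation":[0,0,0]},{"travel":[0,0,0],"rotation":[0,0,0]}])

```text
time: 13.35
ee_pos: [0.5814, 0.259, 0.1626]
tool_rot: [[-1.0, -0.003, -0.002], [-0.003, 1.0, 0.0], [0.002, 0.0, -1.0]]
ft_force: [-1.1, -0.4, -0.8]
gripper_width: 0.0389
grasp_force: 60.6
```

Emit:
apply_moves(targets=[{"travel":[-0.4,1,0],"rotation":[0,0,0]},{"travel":[-0.4,1,1],"rotation":[0,0,0]},{"travel":[0,0,2.5],"rotation":[0,0,0]},{"travel":[0,0,2.8],"rotation":[0,0,0]},{"travel":[0,0,2.3],"rotation":[0,0,0]},{"travel":[0,0,1.4],"rotation":[0,0,0]},{"travel":[0,0,0.8],"rotation":[0,0,0]},{"travel":[0,0,0.5],"rotation":[0,0,0]},{"travel":[0,0,0.3],"rotation":[0,0,0]},{"travel":[0,0,0.1],"rotation":[0,0,0]},{"travel":[0,0,0.0],"rotation":[0,0,0]},{"travel":[0,0,0.0],"rotation":[0,0,0]}])

```text
time: 14.35
ee_pos: [0.5901, 0.2755, 0.0483]
tool_rot: [[-1.0, -0.0, 0.002], [-0.0, 1.0, 0.001], [-0.002, 0.001, -1.0]]
ft_force: [-0.5, 0.3, -1.0]
gripper_width: 0.0388
grasp_force: 60.7
```

Emit:
apply_moves(targets=[{"travel":[0,0,0.2],"rotation":[0,0,0]},{"travel":[0,0,0.1],"rotation":[0,0,0]},{"travel":[0,0,0.0],"rotation":[0,0,0]},{"travel":[0,0,0.0],"rotation":[0,0,0]}])

```text
time: 14.68
ee_pos: [0.5898, 0.2755, 0.0448]
tool_rot: [[-1.0, -0.001, 0.001], [-0.001, 1.0, 0.001], [-0.001, 0.001, -1.0]]
ft_force: [-0.8, 0.9, 1.2]
gripper_width: 0.0388
grasp_force: 60.6
```

Emit:
apply_moves(targets=[{"travel":[0,0,0.1],"rotation":[0,0,0]},{"travel":[0,0,0.0],"rotation":[0,0,0]},{"travel":[0,0,0.0],"rotation":[0,0,0]}])

```text
time: 14.93
ee_pos: [0.5899, 0.2755, 0.0447]
tool_rot: [[-1.0, -0.001, 0.001], [-0.001, 1.0, 0.001], [-0.001, 0.001, -1.0]]
ft_force: [-2.2, 0.0, 6.1]
gripper_width: 0.0389
grasp_force: 61.3
```

Emit:
apply_moves(targets=[{"travel":[0,0,0],"rotation":[0,0,0]},{"travel":[0,0,0],"rotation":[0,0,0]},{"travel":[0,0,0],"rotation":[0,0,0]},{"travel":[0,0,0],"rotation":[0,0,0]},{"travel":[0,0,-1],"rotation":[0,0,0]},{"travel":[0,0,-3],"rotation":[0,0,0]},{"travel":[0,0,-4],"rotation":[0,0,0]},{"travel":[0,0,-4],"rotation":[0,0,0]},{"travel":[0,0,-4],"rotation":[0,0,0]},{"travel":[1,-2,0],"rotation":[0,0,0]},{"travel":[1.5,-3.5,0],"rotation":[0,0,0]},{"travel":[1.5,-3.5,0],"rotation":[0,0,0]}], grip=100)

```text
time: 15.93
ee_pos: [0.5493, 0.1851, 0.2043]
tool_rot: [[-1.0, -0.002, 0.002], [-0.002, 1.0, 0.001], [-0.002, 0.001, -1.0]]
ft_force: [0.9, -0.1, 0.3]
gripper_width: 0.0859
grasp_force: 0.0
```

Emit:
apply_moves(targets=[{"travel":[1.5,-3.5,0],"rotation":[0,0,0]},{"travel":[1.5,-3.5,0],"rotation":[0,0,0]},{"travel":[1.5,-3.5,0],"rotation":[0,0,0]},{"travel":[1.5,-2.5,0],"rotation":[0,0,0]},{"travel":[1,-2,0],"rotation":[0,0,0]},{"travel":[0,0,0],"rotation":[0,0,0]},{"travel":[0,0,0],"rotation":[0,0,0]},{"travel":[0,0,0],"rotation":[0,0,0]}])

```text
time: 16.6
ee_pos: [0.48, 0.0354, 0.2039]
tool_rot: [[-1.0, -0.0, 0.001], [-0.0, 1.0, 0.0], [-0.001, 0.0, -1.0]]
ft_force: [0.2, 0.4, -0.5]
gripper_width: 0.0856
grasp_force: 0.0
```

Run:
```python
from h import *
s=robot.state(); K=robot.calibration('wrist')
a=snap('wrist','w3.png')
lm('wrist',['nest_mouth','stop_face','plunger'])
print(s['ee_pos'])
for k,v in K.items(): print(k,np.round(v,4).tolist())
np.save('K3.npy',K,allow_pickle=True)
robot.snapshot('top'); lm('top',['red_center','blue_center','yellow_center','nest_mouth','stop_face'])
robot.snapshot('side'); lm('side',['red_center','blue_center','yellow_center','nest_mouth','stop_face'])
```

```text
wrist nest_mouth [([0.475, 0.035, 0.049], 0.97)]
wrist stop_face [([0.417, -0.158, 0.039], 0.7), ([0.477, 0.035, 0.02], 0.68)]Traceback (most recent call last):
  File "<stdin>", line 4, in <module>
  File "h.py", line 7, in lm
    r=robot.landmark_of(cam,n)
ValueError: it knows: blue_center, brush, green_center, nest_mouth, pot_blue, pot_red, pot_yellow, red_center, stamp, stop, stop_face, tray_blue, tray_red, yellow_center
```

View pics/w3.png

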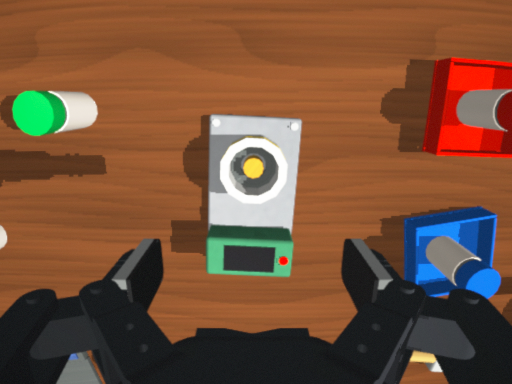

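The red and blue pots stand in their trays, and the nest rim is at about (253,170). I'll fit the rim at its known height for a sharper position.

```bash
cat >> h.py <<'E'
def ray(K,px,z):
    d=cv2.undistortPoints(np.array([[px]],float),np.array([[K['fx'],0,K['cx']],[0,K['fy'],K['cy']],[0,0,1]]),np.array([K['k1'],0,0,0.]))[0,0]
    T=np.array(K['extrinsics']); v=T[:3,:3]@[d[0],-d[1],-1]; o=T[:3,3]
    return o+v*(z-o[2])/v[2]
E
python3 - <<'E'
from h import *
s=robot.state(); K=robot.calibration('wrist'); a=snap('wrist','w4.png')
m=(a.min(2)>215).astype(np.uint8); m[:, :190]=0; m[:,310:]=0; m[:125]=0; m[215:]=0
n,l,st,c=cv2.connectedComponentsWithStats(m); i=1+st[1:,4].argmax(); print(st[i])
ct=max(cv2.findContours((l==i).astype(np.uint8),cv2.RETR_EXTERNAL,cv2.CHAIN_APPROX_NONE)[0],key=len)
P=np.array([ray(K,p[0].astype(float),.048)[:2] for p in ct],np.float32)
print(s['ee_pos'],cv2.fitEllipse(P),cv2.minEnclosingCircle(P))
robot.snapshot('top'); lm('top',['red_center','blue_center','yellow_center','nest_mouth','stop_face'])
robot.snapshot('side'); lm('side',['red_center','blue_center','yellow_center','nest_mouth','stop_face'])
E
```

```text
[ 210  138   78   77 2352]
[0.47999242 0.03586669 0.20323563] ((0.4845964014530182, 0.03333721682429314), (0.06453105807304382, 0.09142894297838211), 50.25775146484375) ((0.489321231842041, 0.02876415103673935), 0.04872377589344978)
top red_center []
top blue_center [([0.587, 0.278, 0.044], 0.81), ([0.42, -0.156, 0.042], 0.26)]
top yellow_center []
top nest_mouth [([0.477, 0.04, 0.044], 0.62)]
top stop_face []
side red_center [([0.413, 0.282, 0.042], 0.48)]
side blue_center [([0.588, 0.278, 0.046], 0.75)]
side yellow_center [([0.571, -0.307, 0.043], 0.59)]
side nest_mouth [([0.478, 0.041, 0.052], 0.75), ([0.589, 0.28, 0.048], 0.68)]
side stop_face [([0.475, 0.036, 0.021], 0.39)]
```

Run:
```python
from h import *
K=robot.calibration('wrist'); a=cv2.imread('pics/w4.png')
for t in (215,235,245):
    m=(a.min(2)>t).astype(np.uint8); m[:, :215]=0; m[:,295:]=0; m[:130]=0; m[210:]=0
    m=cv2.morphologyEx(m,cv2.MORPH_OPEN,np.ones((4,4)))
    n,l,st,c=cv2.connectedComponentsWithStats(m); i=1+st[1:,4].argmax()
    for ct in cv2.findContours((l==i).astype(np.uint8),cv2.RETR_CCOMP,cv2.CHAIN_APPROX_NONE)[0]:
        if len(ct)<60: continue
        P=np.array([ray(K,p[0].astype(float),.048)[:2] for p in ct],np.float32)
        print(t,len(ct),np.round(np.array(cv2.fitEllipse(P)[0]+cv2.fitEllipse(P)[1]),4))
```

```text
215 242 [0.4826 0.0355 0.0651 0.0821]
215 144 [0.4783 0.0381 0.0503 0.0514]
235 189 [0.4787 0.038  0.0662 0.0662]
235 146 [0.4783 0.038  0.0512 0.0518]
245 187 [0.4785 0.0379 0.0651 0.0654]
245 148 [0.4784 0.038  0.052  0.0524]
```

Emit:
apply_moves(targets=[{"travel":[-0.5,-1.8,0],"rotation":[0,0,0]},{"travel":[-1,-3.7,0],"rotation":[0,0,0]},{"travel":[-1,-3.7,0],"rotation":[0,0,0]},{"travel":[-1,-3.7,0],"rotation":[0,0,0]},{"travel":[-1,-3.7,0],"rotation":[0,0,0]},{"travel":[-1,-3.7,0],"rotation":[0,0,0]},{"travel":[-1,-3.7,0],"rotation":[0,0,0]},{"travel":[-1,-3.7,0],"rotation":[0,0,0]},{"travel":[-1,-3.6,0],"rotation":[0,0,0]},{"travel":[-0.8,-2.7,0],"rotation":[0,0,0]},{"travel":[0,0,0],"rotation":[0,0,0]},{"travel":[0,0,0],"rotation":[0,0,0]}])

```text
time: 18.4
ee_pos: [0.5725, -0.3063, 0.202]
tool_rot: [[-1.0, 0.002, -0.002], [0.002, 1.0, 0.001], [0.002, 0.001, -1.0]]
ft_force: [0.3, 0.9, -0.3]
gripper_width: 0.0855
grasp_force: 0.0
```

Emit:
apply_moves(targets=[{"travel":[0,0,0],"rotation":[0,0,0]},{"travel":[0,0,0],"rotation":[0,0,0]},{"travel":[0,0,0],"rotation":[0,0,0]}])

```text
time: 18.65
ee_pos: [0.5729, -0.3037, 0.2038]
tool_rot: [[-1.0, -0.002, 0.001], [-0.002, 1.0, -0.0], [-0.001, -0.0, -1.0]]
ft_force: [-0.6, 0.2, 0.1]
gripper_width: 0.0856
grasp_force: 0.0
```

Run:
```python
from h import *
s=robot.state(); K=robot.calibration('wrist'); a=snap('wrist','w5.png')
lm('wrist',['yellow_center']); print(s['ee_pos'],s['time'])
h=cv2.cvtColor(a,cv2.COLOR_RGB2HSV); print(h[180,250])
m=((abs(h[...,0].astype(int)-28)<6)&(h[...,1]>150)&(h[...,2]>200)).astype(np.uint8)
m[:100]=0;m[260:]=0
n,l,st,c=cv2.connectedComponentsWithStats(m); i=1+st[1:,4].argmax(); print(st[i],c[i])
ct=max(cv2.findContours((l==i).astype(np.uint8),cv2.RETR_EXTERNAL,cv2.CHAIN_APPROX_NONE)[0],key=len)
P=np.array([ray(K,p[0].astype(float),.082)[:2] for p in ct],np.float32)
print(cv2.fitEllipse(P),cv2.minEnclosingCircle(P))
```

```text
wrist yellow_center [([0.575, -0.305, 0.041], 0.59)]
[ 0.57286205 -0.30372647  0.20384172] 18.65
[ 30 255 255]
[ 229  159   45   44 1537] [251.28171763 180.38321405]
((0.5713805556297302, -0.30346375703811646), (0.038804035633802414, 0.03964315354824066), 41.449668884277344) ((0.5711247324943542, -0.30306896567344666), 0.020508544519543648)
```

Emit:
apply_moves(targets=[{"travel":[0.1,0,2],"rotation":[0,0,0]},{"travel":[0,0,3],"rotation":[0,0,0]},{"travel":[0,0,3],"rotation":[0,0,0]},{"travel":[0,0,3],"rotation":[0,0,0]},{"travel":[0,0,3],"rotation":[0,0,0]},{"travel":[0,0,1.5],"rotation":[0,0,0]},{"travel":[0,0,0.8],"rotation":[0,0,0]},{"travel":[0,0,0],"rotation":[0,0,0]},{"travel":[0,0,0],"rotation":[0,0,0]},{"travel":[0,0,0],"rotation":[0,0,0]}])

```text
time: 19.58
ee_pos: [0.573, -0.3051, 0.0423]
tool_rot: [[-1.0, -0.001, 0.003], [-0.001, 1.0, -0.001], [-0.003, -0.001, -1.0]]
ft_force: [-0.2, -0.5, 1.2]
gripper_width: 0.0852
grasp_force: 0.0
```

Emit:
apply_moves(targets=[{"travel":[0,0,0],"rotation":[0,0,0]},{"travel":[0,0,0],"rotation":[0,0,0]},{"travel":[0,0,0],"rotation":[0,0,0]},{"travel":[0,0,0],"rotation":[0,0,0]},{"travel":[0,0,0],"rotation":[0,0,0]},{"travel":[0,0,0],"rotation":[0,0,0]},{"travel":[0,0,0],"rotation":[0,0,0]}], grip=0, squeeze=90)

```text
time: 20.17
ee_pos: [0.5723, -0.305, 0.0411]
tool_rot: [[-1.0, -0.001, 0.001], [-0.001, 1.0, -0.001], [-0.001, -0.001, -1.0]]
ft_force: [0.4, 1.5, 4.8]
gripper_width: 0.0384
grasp_force: 90.3
```

Emit:
apply_moves(targets=[{"travel":[0,0,-1.5],"rotation":[0,0,0]},{"travel":[0,0,-3],"rotation":[0,0,0]},{"travel":[0,0,-3],"rotation":[0,0,0]},{"travel":[0,0,-3],"rotation":[0,0,0]},{"travel":[0.2,0.8,-1.5],"rotation":[0,0,0]},{"travel":[0.5,1.8,0],"rotation":[0,0,0]},{"travel":[0.8,3,0],"rotation":[0,0,0]},{"travel":[0.9,3.3,0],"rotation":[0,0,0]},{"travel":[0.9,3.3,0],"rotation":[0,0,0]},{"travel":[0.9,3.3,0],"rotation":[0,0,0]},{"travel":[0.9,3.3,0],"rotation":[0,0,0]},{"travel":[0.9,3.3,0],"rotation":[0,0,0]}])

```text
time: 21.17
ee_pos: [0.5103, -0.0823, 0.1594]
tool_rot: [[-1.0, 0.0, -0.002], [0.0, 1.0, 0.0], [0.002, 0.0, -1.0]]
ft_force: [0.7, 0.4, -1.3]
gripper_width: 0.0383
grasp_force: 90.5
```

Emit:
apply_moves(targets=[{"travel":[0.9,3.3,0],"rotation":[0,0,0]},{"travel":[0.9,3.3,0],"rotation":[0,0,0]},{"travel":[0.8,2.5,0],"rotation":[0,0,0]},{"travel":[0.5,1.6,0],"rotation":[0,0,0]},{"travel":[0.2,0.8,0],"rotation":[0,0,0]},{"travel":[0,0,0],"rotation":[0,0,0]},{"travel":[0,0,0],"rotation":[0,0,0]},{"travel":[0,0,0],"rotation":[0,0,0]}])

```text
time: 21.83
ee_pos: [0.4786, 0.0305, 0.16]
tool_rot: [[-1.0, 0.0, -0.001], [0.0, 1.0, -0.0], [0.001, -0.0, -1.0]]
ft_force: [0.2, -0.4, -1.5]
gripper_width: 0.0381
grasp_force: 90.5
```

Run:
```python
from h import *
s=robot.state(); K=robot.calibration('wrist'); a=snap('wrist','w6.png')
print(s['ee_pos'],s['ft_force'],s['time'])
h=cv2.cvtColor(a,cv2.COLOR_RGB2HSV)
m=((abs(h[...,0].astype(int)-28)<6)&(h[...,1]>150)&(h[...,2]>150)).astype(np.uint8)
n,l,st,c=cv2.connectedComponentsWithStats(m); i=1+st[1:,4].argmax(); print(st[i],c[i])
ct=max(cv2.findContours((l==i).astype(np.uint8),cv2.RETR_EXTERNAL,cv2.CHAIN_APPROX_NONE)[0],key=len)
P=np.array([ray(K,p[0].astype(float),s['ee_pos'][2]+.041)[:2] for p in ct],np.float32)
print(cv2.fitEllipse(P),cv2.minEnclosingCircle(P))
```

```text
[0.47863084 0.03051669 0.15995682] [ 0.15143759 -0.3787184  -1.46807662] 21.8333
[ 202  229  100  102 7333] [253.21914632 284.03791081]
((0.47630199790000916, 0.03175020590424538), (0.03710746765136719, 0.042801883071660995), 70.31309509277344) ((0.4745980501174927, 0.032577063888311386), 0.02284679003059864)
```

View pics/w6.png

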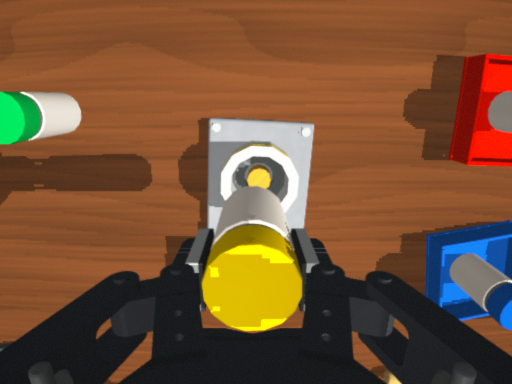

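Emit:
apply_moves(targets=[{"travel":[0,0.4,0],"rotation":[0,0,0]},{"travel":[0,0.25,1],"rotation":[0,0,0]},{"travel":[0,0,2],"rotation":[0,0,0]},{"travel":[0,0,2],"rotation":[0,0,0]},{"travel":[0,0,1],"rotation":[0,0,0]},{"travel":[0,0,0],"rotation":[0,0,0]},{"travel":[0,0,0],"rotation":[0,0,0]},{"travel":[0,0,0],"rotation":[0,0,0]}])

```text
time: 22.55
ee_pos: [0.4795, 0.0376, 0.1012]
tool_rot: [[-1.0, -0.0, 0.002], [-0.0, 1.0, 0.0], [-0.002, 0.0, -1.0]]
ft_force: [0.6, -0.9, -1.3]
gripper_width: 0.0383
grasp_force: 90.5
```

Run:
```python
from h import *
print(robot.state()['ee_pos'],robot.state()['ft_force'])
b=snap('side','s1.png'); w=snap('wrist','w7.png')
cv2.imwrite('pics/c.png',np.hstack([cv2.resize(b[130:250,150:290],(420,360),interpolation=cv2.INTER_CUBIC),cv2.resize(w[100:384,130:400],(342,360))])[:,:,::-1])
```

```text
[0.47946888 0.0376107  0.10121849] [ 0.61445805 -0.86456527 -1.31177486]
```

View pics/c.png

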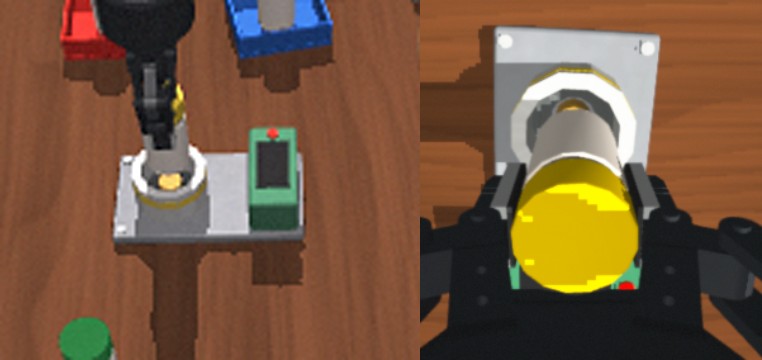

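The pot is lined up over the bore: in the wrist crop the ring's axis is at about x=572 and the pot's base at about 573. I'll lower it in slowly.

Emit:
apply_moves(targets=[{"travel":[0,0,0.4],"rotation":[0,0,0]},{"travel":[0,0,0.4],"rotation":[0,0,0]},{"travel":[0,0,0.4],"rotation":[0,0,0]},{"travel":[0,0,0.4],"rotation":[0,0,0]},{"travel":[0,0,0.3],"rotation":[0,0,0]},{"travel":[0,0,0],"rotation":[0,0,0]},{"travel":[0,0,0],"rotation":[0,0,0]}])

```text
time: 23.23
ee_pos: [0.4785, 0.0376, 0.081]
tool_rot: [[-1.0, -0.001, -0.001], [-0.001, 1.0, -0.0], [0.001, -0.0, -1.0]]
ft_force: [0.6, -0.2, -0.8]
gripper_width: 0.0387
grasp_force: 90.5
```

Emit:
apply_moves(targets=[{"travel":[0,0,0.3],"rotation":[0,0,0]},{"travel":[0,0,0.3],"rotation":[0,0,0]},{"travel":[0,0,0.3],"rotation":[0,0,0]},{"travel":[0,0,0.2],"rotation":[0,0,0]},{"travel":[0,0,0],"rotation":[0,0,0]},{"travel":[0,0,0],"rotation":[0,0,0]},{"travel":[0,0,0],"rotation":[0,0,0]}])

```text
time: 23.82
ee_pos: [0.4788, 0.0378, 0.0707]
tool_rot: [[-1.0, -0.001, 0.001], [-0.001, 1.0, 0.0], [-0.001, 0.0, -1.0]]
ft_force: [-0.6, -0.3, 4.0]
gripper_width: 0.0382
grasp_force: 90.5
```

Emit:
apply_moves(targets=[{"travel":[0,0,0.2],"rotation":[0,0,0]},{"travel":[0,0,0.2],"rotation":[0,0,0]},{"travel":[0,0,0.2],"rotation":[0,0,0]},{"travel":[0,0,0.1],"rotation":[0,0,0]},{"travel":[0,0,0.1],"rotation":[0,0,0]},{"travel":[0,0,0],"rotation":[0,0,0]},{"travel":[0,0,0],"rotation":[0,0,0]},{"travel":[0,0,0],"rotation":[0,0,0]}])

```text
time: 24.48
ee_pos: [0.4789, 0.0378, 0.0626]
tool_rot: [[-1.0, -0.001, 0.001], [-0.001, 1.0, 0.0], [-0.001, 0.0, -1.0]]
ft_force: [-1.9, 1.2, 5.4]
gripper_width: 0.0382
grasp_force: 90.4
```

Emit:
apply_moves(targets=[{"travel":[0,0,0.1],"rotation":[0,0,0]},{"travel":[0,0,0.1],"rotation":[0,0,0]},{"travel":[0,0,0],"rotation":[0,0,0]},{"travel":[0,0,0],"rotation":[0,0,0]},{"travel":[0,0,0],"rotation":[0,0,0]}])

```text
time: 24.9
ee_pos: [0.4789, 0.0378, 0.0611]
tool_rot: [[-1.0, -0.001, 0.001], [-0.001, 1.0, 0.0], [-0.001, 0.0, -1.0]]
ft_force: [-3.6, 0.7, 10.5]
gripper_width: 0.0384
grasp_force: 91.6
```

Emit:
apply_moves(targets=[{"travel":[0,0,0.1],"rotation":[0,0,0]},{"travel":[0,0,0],"rotation":[0,0,0]},{"travel":[0,0,0],"rotation":[0,0,0]},{"travel":[0,0,0],"rotation":[0,0,0]}])

```text
time: 25.23
ee_pos: [0.479, 0.0378, 0.0611]
tool_rot: [[-1.0, -0.001, 0.002], [-0.001, 1.0, -0.0], [-0.002, -0.0, -1.0]]
ft_force: [-6.7, 2.3, 19.9]
gripper_width: 0.0384
grasp_force: 92.3
```

Emit:
apply_moves(targets=[{"travel":[0,0,0],"rotation":[0,0,0]},{"travel":[0,0,0],"rotation":[0,0,0]},{"travel":[0,0,0],"rotation":[0,0,0]},{"travel":[0,0,0],"rotation":[0,0,0]},{"travel":[0,0,0],"rotation":[0,0,0]},{"travel":[0,0,0],"rotation":[0,0,0]},{"travel":[0,0,0],"rotation":[0,0,0]},{"travel":[0,0,0],"rotation":[0,0,0]},{"travel":[0,0,0],"rotation":[0,0,0]},{"travel":[0,0,0],"rotation":[0,0,0]}])

```text
time: 26.07
ee_pos: [0.4791, 0.0378, 0.0611]
tool_rot: [[-1.0, -0.001, 0.002], [-0.001, 1.0, -0.0], [-0.002, -0.0, -1.0]]
ft_force: [-6.6, 1.1, 19.1]
gripper_width: 0.0384
grasp_force: 92.3
```

Run:
```python
from h import *
b=snap('side','s2.png'); lm('side',['red_center','blue_center','yellow_center'])
cv2.imwrite('pics/c2.png',cv2.resize(b[100:250,140:290],(600,600),interpolation=cv2.INTER_CUBIC)[:,:,::-1])
s=robot.state(); print(s['ee_pos'],s['ft_force'],s['grasp_force'])
```

```text
side red_center []
side blue_center [([0.587, 0.279, 0.048], 0.67)]
side yellow_center [([0.476, 0.038, 0.06], 0.67)]
[0.47903558 0.03775777 0.06105697] [-7.50805412  2.36897371 19.74850589] 92.33692020177841
```

View pics/c2.png

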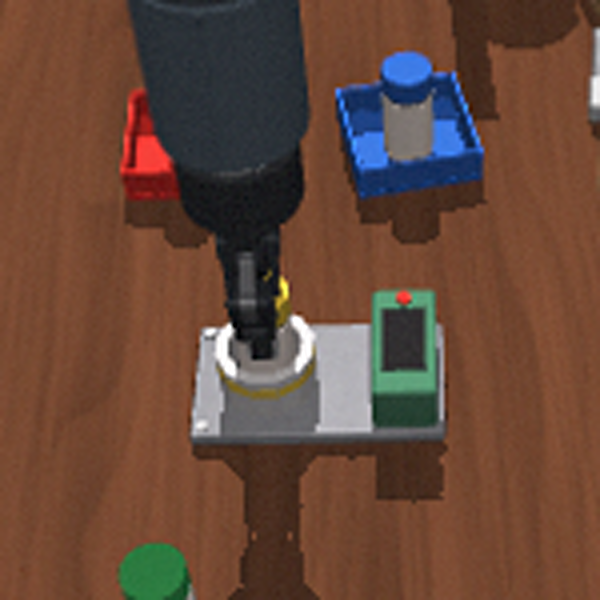

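The yellow pot is seated in the nest at about (265,350) and the blue pot stands in its tray. The arm hides the red pot here, but I saw it in its tray earlier. The push holds at about 20 N.

```bash
python3 -c "
from station import robot
print(robot.sign_off())"
```

```text
the job is handed in; nothing more can be done
None
```

The job is handed in: the red and blue pots stand released in their trays, and the yellow pot is held on the hard stop with about 20 N; sign-off returned no verdict, and the arm hid the red pot in the last picture.

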